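# Lay the breakfast flap

## Robot

A 6-joint arm with a two-finger parallel gripper is mounted at the origin on the work surface. World frame = base frame: x ahead of the robot, y to its left, z up, the work surface at z = 0. Lengths are in m, angles in rad, forces in N, time in s.
With the tool pointing down it reaches from about 0.25 to 0.8 m from the base axis. Payload 3.9 kg.
Tool frame: the origin (TCP) lies midway between the tips of the shut fingers; the grasp point (between the pads) lies 19 mm behind it; z points along the fingers, y is the line along which they close (so a half turn about z gives the same grasp; the last joint's range is limited). The gripper opens to 85 mm and grips with 20 to 120 N. Pads are 22 mm wide; open, the fingers measure 114 mm over their backs; the gripper's body (76 mm by 85 mm) begins 54 mm behind the grasp point. The pads swing forward as they close: fully open they stand 13 mm farther back than shut.
Start: joints at [1.246, 0.26, -0.138, 1.173, 0, 1.571], TCP at [0.168, 0.498, 0.231] pointing down, gripper open.
Joint ranges: [-2.78, 2.78], [-0.83, 1.72], [-1.28, 1.37], [-1.9, 2.12], [-1.57, 1.48], [-3.14, 3.14]. Speed limits (rad/s): [2.57, 2.57, 3.14, 3.14, 3.14, 3.14].

## Interface

Orientations are given as [roll, pitch, yaw] about the fixed x, y, z axes, in that order (R = Rz(yaw) Ry(pitch) Rx(roll)).
In Python, from rig import manip gives the robot as it stands. Calls block until the motion is done:
- manip.move_ptp(position, orientation): joint-space move of the TCP to a pose.
- manip.servo_line(position, orientation=None, v=0.15): straight line of the TCP; orientation=None keeps the orientation; v is the mean speed in m/s.
- manip.move_joints(angles): joint-space move.
- manip.gripper_to(opening, effort=None): opening from 0.0 (shut) to 1.0 (fully open); effort is the grip in N (None keeps the last); returns when the fingers have stopped.
- manip.pause(seconds).
- manip.ik(position, orientation): joint angles nearest the present ones, or None.
- manip.read_state(): the state.
- manip.capture(name): name is "scene" or "top" or "wrist"; returns a dict with "img" (420x560x3 uint8, red, green, blue), "camera_matrix" (3x3 intrinsics, pixels), "rvec" (rotation vector, rad) and "tvec" (3), from world to camera coordinates, as OpenCV has them; the wrist camera has in their place "tool_from_camera" (4x4, takes a point from camera to tool coordinates, whose origin is the TCP and whose axes are the flange's). Camera axes: x right, y down, z forward; pixel columns grow to the right and rows downward; lengths in m; the calibration is good to about 2 mm. A picture is of the moment at which its call begins: read the wrist's pose just before it. There is no depth.
A pose or a line that the arm cannot do raises manip.PlanningError and nothing moves.
- manip.close_job(): hands the job in; it is judged then, once.
The state is a dict: "time_s": time; "q": joint angles; "qd": joint speeds; "joint_efforts": joint torques, N m; "position": TCP position; "eef_rot": TCP orientation; "force": force on the tool from outside, world axes, zero at the start; "moment": the same for the moment, N m; "grip_width": opening from 0.0 (shut) to 1.0 (fully open); "grip_force": force on a finger pad.
Only numpy, scipy, OpenCV 4.12 (cv2) and the standard library are available. Lean on these libraries where they do the work, as an engineer would, in place of code of your own. Each camera call takes 0.05 s, during which the arm holds its last target. There are 200 camera calls.

## Task

Open the little cupboard by the handle of its drop-front flap until the flap lies level, then seat every wooden caddy on the shelf fully home on its own pair of the flap's dowel pins, and stand every jam jar upright on the board of a seated caddy. Leave the toast rack, the saucer and the butter dish where they are.

Things in the scene. Friction and masses are not known exactly. Their poses are not given: they have to be found in the camera images.
- cupboard: White laminate cupboard standing on the left of the shelf, 290 wide (y), 140 deep (x), 215 high, its front (-x side) facing the middle of the shelf. Origin: centre of the underside. Fixed.
- flap (a joint): Angle of the cupboard's drop-front flap about its level bottom hinge: 0 shut and upright, 1.57 fully open, level on its stop. Stiff hinge: it stays at any angle it is left and takes up to about 3 N at the handle to lower. The flap is a white board 290 wide, 165 from hinge to free edge, 15 thick.
- flap_hinge (a point): Middle of the hinge axis, mid-thickness of the flap, 50 above the shelf. Axes turn with the flap: y along the hinge, z from hinge to free edge (up when shut; level, out from the cupboard, when open), x normal to the inner face (into the cupboard when shut, up when open).
- flap_handle (a point): Middle of the steel handle on the flap's free edge: a round bar 12 in diameter, parallel to the hinge, 203 from its axis, in the plane of the flap on two end posts (clear length 88, bar to flap edge 32 clear). Flap shut: bar 253 above the shelf, clear of the cupboard's top. Axes as flap_hinge.
- pins0 (a point): Point on the flap's inner face (7.5 from the hinge axis) midway between the two steel dowel pins of the first of three equal pairs, 85 from the hinge. Pairs lie 85 apart along the hinge. One pin is 45 nearer the hinge, the other 45 farther (z axis). Pins: 12 in diameter, 12 high along x, round tips. Axes as flap_hinge.
- pins1 (a point): The same for the middle pair of pins.
- pins2 (a point): The same for the third pair of pins.
- caddy0: Wooden jar caddy: board 140 (x) by 74 (y) by 14 thick with an upright grip at its centre, 26 along x, 14 along y, its top 60 above the underside. Two 15 diameter holes through the board at x = +45 and -45, y = 0. Origin: centre of the underside, z up. 0.16 kg. All alike, fitting any pin pair either way round.
- caddy1: Another caddy, the same as caddy0.
- caddy2: Another caddy, the same as caddy0.
- jar0: Closed jam jar with a gold screw lid, a straight cylinder 56 in diameter, 84 high, the lid being the top 22. Origin: centre of the underside, z up. About 0.25 kg. Fits on a caddy on either side of the grip, centred 43 from the caddy's centre along its x. 2 or 3 present (absent: None).
- jar1: Another jar, the same as jar0 (None when absent).
- jar2: Another jar, the same as jar0 (None when absent).
- toast_rack: Black plastic toast rack, 160 by 80 by 80 high, a bystander. Origin: centre of the underside.
- saucer: Green ceramic saucer, 140 in diameter and 18 high, a bystander. Origin: centre of the underside.
- butter_dish: Steel butter dish with a domed lid, 140 by 96 by 108 high, a bystander. Origin: centre of the underside.
There are look-alikes about, which are no part of the job. What is shaped like the caddy0 but yellow is not meant.

How it is judged:
By the outcome, as a careful person would: the job done as asked, in the order asked, and still so for the second after the job is handed in, with the robot touching nothing.
Of jar0, jar1, jar2 only 2 to 3 are there at a start; the rules pass over those that are not, and their reading is None.
At some moment in a run one of caddy0, caddy1, caddy2 may be knocked a few centimetres aside while the robot is not near it.
It also fails if it takes over 210 s, if anything falls off the work surface, if the arm or the gripper's body presses on something with over 40 N, if the wrist force passes 120 N, or if a joint passes its speed limit or range.

## Working session

There is one attempt and no reset: what is moved stays moved. The work goes in short steps, each a Python script; the robot and the scene stay as the last script left them, time stands still between calls to the robot, and variables do not carry over. Pictures are saved under pics/ and viewed, at most 14 in all, crops included, and the job is handed in when it is done.

```bash
ls; mkdir -p pics
python3 - <<'E'
from rig import manip
import cv2,numpy as np,pickle
d={}
for n in ("scene","top"):
    c=manip.capture(n); d[n]=c
    cv2.imwrite(f"pics/{n}0.png",c["img"][:,:,::-1])
    print(n,c["camera_matrix"].tolist(),c["rvec"],c["tvec"])
    R=cv2.Rodrigues(np.array(c["rvec"],float))[0];print(-R.T@np.array(c["tvec"]))
pickle.dump(d,open("cap0.pkl","wb"))
s=manip.read_state();print(s["time_s"],s["position"],s["eef_rot"],s["force"])
E
```

```text
pics
scene [[437.0830378141009, 0.0, 279.8189934676633], [0.0, 437.0830378141009, 216.35164328881334], [0.0, 0.0, 1.0]] [ 1.47518108  2.12858953 -0.83336157] [ 0.26558536 -0.30453114  1.91875897]
[1.52512566 0.28422535 1.19921576]
top [[414.238844936414, 0.0, 279.38255159619354], [0.0, 414.238844936414, 213.90656201880313], [0.0, 0.0, 1.0]] [ 2.15283824 -2.15870415  0.1365616 ] [-0.05822553  0.63631334  1.50506812]
[ 0.44072948 -0.0601006   1.57342314]
0.1 [0.16733515 0.49695287 0.23054327] [-3.13978997e+00  2.12554373e-05  2.81679531e+00] [-1.06270885 -1.00316321  0.8186274 ]
```

View pics/scene0.png

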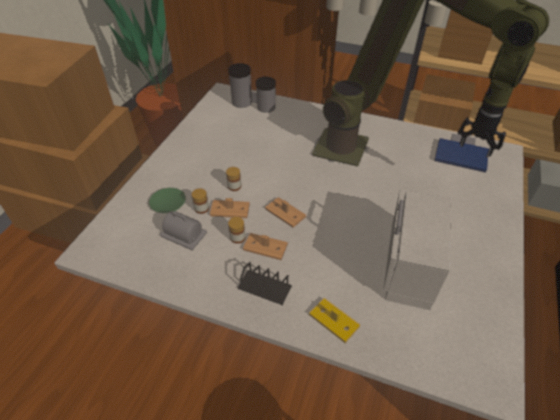

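View pics/top0.png

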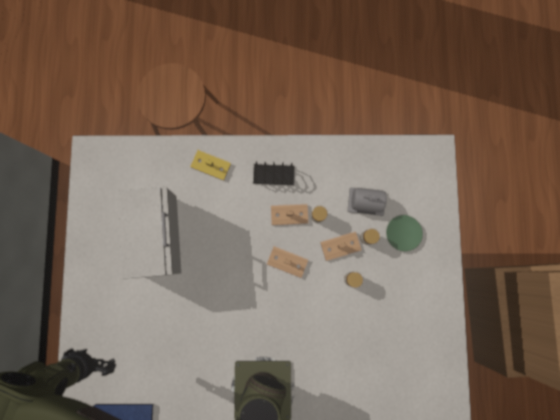

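Scene: the cupboard is at the left (top px ~(125–180, 190–278)), with its front facing −y. The three orange caddies are at top px (290,215), (341,247) and (289,262), and the jar lids at (319,214), (371,237) and (354,281). The yellow decoy is at (211,165).

```bash
cat > h.py <<'E'
from rig import manip
import cv2,numpy as np,pickle,time
from scipy.spatial.transform import Rotation as Ro
def rays(c,uv):
    R=cv2.Rodrigues(np.array(c["rvec"],float))[0]
    o=-R.T@np.array(c["tvec"],float)
    uv=np.atleast_2d(np.array(uv,float)); p=np.c_[uv,np.ones(len(uv))]@np.linalg.inv(c["camera_matrix"]).T
    return o,p@R
def onplane(c,uv,z):
    o,d=rays(c,uv); return o+d*((z-o[2])/d[:,2])[:,None]
def proj(c,P):
    return cv2.projectPoints(np.array(P,float).reshape(-1,1,3),np.array(c["rvec"],float),np.array(c["tvec"],float),c["camera_matrix"],None)[0][:,0]
def blobs(img,lo,hi,amin):
    m=cv2.inRange(cv2.cvtColor(img,cv2.COLOR_RGB2HSV),lo,hi)
    cs,_=cv2.findContours(m,cv2.RETR_EXTERNAL,cv2.CHAIN_APPROX_NONE)
    return m,[k for k in cs if cv2.contourArea(k)>amin]
E
python3 - <<'E'
from h import *
d=pickle.load(open("cap0.pkl","rb"))
t=d["top"]
for p in [(290,215),(280,212),(341,247),(319,214),(371,237),(354,281),(211,160),(300,100)]:
    print(p,cv2.cvtColor(t["img"],cv2.COLOR_RGB2HSV)[p[1],p[0]])
a=cv2.resize(t["img"][175:295,110:230],(600,600),interpolation=cv2.INTER_CUBIC)
b=cv2.resize(d["scene"]["img"][180:310,360:460],(460,600),interpolation=cv2.INTER_CUBIC)
o=np.hstack([a[:, :400],b[:,60:460]]);
o=np.clip(o.astype(float)*1.0,0,255);o=cv2.createCLAHE(3,(4,4)).apply(cv2.cvtColor(o.astype(np.uint8),cv2.COLOR_RGB2GRAY))
cv2.imwrite("pics/cup.png",o)
c=cv2.resize(t["img"][195:295,260:430],(800,470),interpolation=cv2.INTER_CUBIC)
cv2.imwrite("pics/obj.png",c[:,:,::-1])
E
```

```text
(290, 215) [ 14  96 117]
(280, 212) [ 15  93 164]
(341, 247) [ 14  96 141]
(319, 214) [ 19 119 150]
(371, 237) [ 18 121 148]
(354, 281) [ 19 116 149]
(211, 160) [ 23 140 168]
(300, 100) [ 12 137 110]
```

View pics/cup.png

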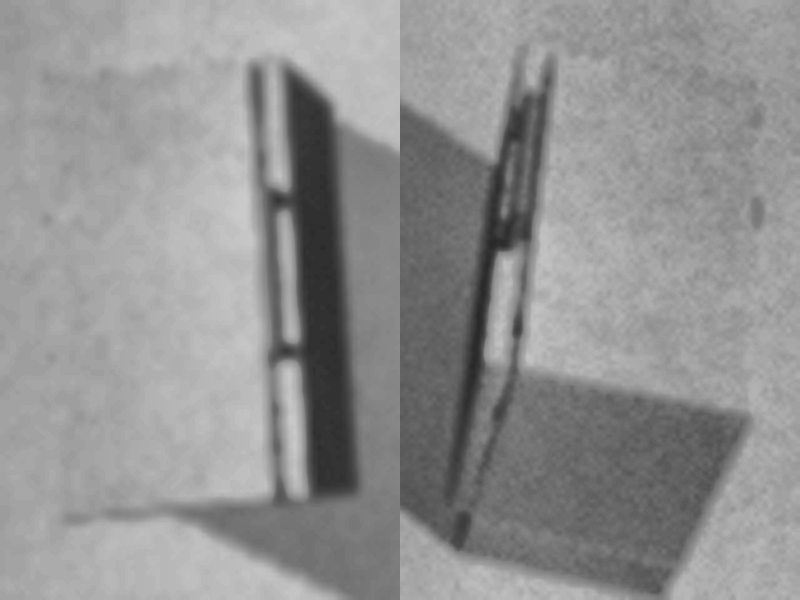

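View pics/obj.png

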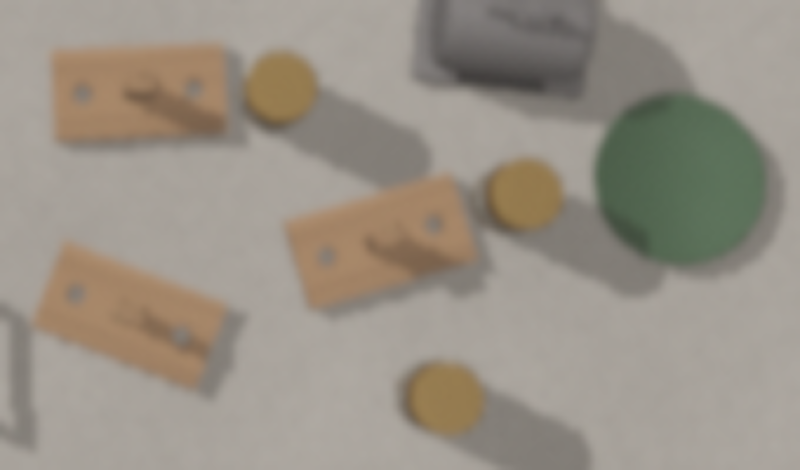

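Crops: the flap's top outer edge runs from crop (289,60) to (308,497), which is top px (167.8,187)–(171.6,274), with handle posts at crop y 200 and 350. The caddies and jars are clear and every jar is upright.

```bash
cat >> h.py <<'E'
def caddies(c,z=0.014):
    # board contours; returns list of centre,yaw (world)
    m,cs=blobs(c["img"],(8,70,70),(17,140,255),250)
    out=[]
    for k in cs:
        P=onplane(c,k[:,0],z)[:,:2]
        if P[:,0].max()>0.9 or P[:,1].min()<-0.6 : continue
        (cx,cy),(w,h),a=cv2.minAreaRect(P.astype(np.float32)*1000)
        if w<h: w,h,a=h,w,a+90
        out.append((cx/1000,cy/1000,np.deg2rad((a+90)%180-90),w,h))
    return out
def jars(c,z=0.084):
    m,cs=blobs(c["img"],(17,95,100),(21,140,200),60)
    out=[]
    for k in cs:
        P=onplane(c,k[:,0],z)[:,:2]; (x,y),r=cv2.minEnclosingCircle(P.astype(np.float32)*1000)
        M=cv2.moments(k); q=onplane(c,[(M["m10"]/M["m00"],M["m01"]/M["m00"])],z)[0]
        out.append((q[0],q[1],r))
    return out
E
python3 - <<'E'
from h import *
np.set_printoptions(precision=4,suppress=True)
d=pickle.load(open("cap0.pkl","rb")); t=d["top"]; s=d["scene"]
for k in caddies(t): print("cad",np.array(k))
for k in jars(t): print("jar",np.array(k))
def cr(x,y): return (110+x/5,175+y/5)
for z,pts in ((.215,[(289,60),(308,497),(252,62),(278,497)]),(.253,[(268,200),(278,350)]),(.0425,[(333,105),(357,490)])):
    print(z,onplane(t,[cr(*p) for p in pts],z))
def cs(x,y): return (360+(x-400+60)/4.6,180+y/4.615)
# scene: top outer-left corner near (518,45)? , bottom (455,548)
print(onplane(s,[cs(518,48),cs(485,365)],.215),onplane(s,[cs(455,548)],0))
print(onplane(t,np.argwhere(cv2.inRange(cv2.cvtColor(t["img"],cv2.COLOR_RGB2HSV),(45,60,30),(80,255,200)))[:,::-1],.018).mean(0))
E
```

```text
cad [  0.4593  -0.0888   1.1885 136.7666  69.25  ]
cad [  0.5185  -0.2897  -1.2736 138.5868  71.5296]
cad [  0.638   -0.0977  -1.5175 136.404   70.8387]
jar [ 0.3953 -0.3245 26.5589]
jar [ 0.5493 -0.389  27.0203]
jar [ 0.6315 -0.2042 25.3653]
0.215 [[0.7053 0.3118 0.215 ]
 [0.4169 0.2904 0.215 ]
 [0.7041 0.3364 0.215 ]
 [0.417  0.3099 0.215 ]]
0.253 [[0.6065 0.312  0.253 ]
 [0.5103 0.3025 0.253 ]]
0.0425 [[0.7046 0.325  0.0425]
 [0.4189 0.2992 0.0425]]
[[0.4255 0.2879 0.215 ]
 [0.7125 0.3185 0.215 ]] [[0.6999 0.3361 0.    ]]
[nan nan nan]<stdin>:12: RuntimeWarning: Mean of empty slice.
  ret = um.true_divide(
```

```bash
cat >> h.py <<'E'
def best_yaw(p,yaw):
    q0=np.array(manip.read_state()["q"]); b=None
    for y in (yaw,yaw+np.pi,yaw-np.pi):
        y=(y+np.pi)%(2*np.pi)-np.pi
        q=manip.ik(list(p),[np.pi,0,y])
        if q is None: continue
        k=np.abs(np.array(q)-q0).max()+ (10 if abs(q[5])>2.9 else 0)
        if b is None or k<b[0]: b=(k,y)
    if b is None: raise Exception(f"no ik {p} {yaw}")
    return b[1]
def ptp(p,yaw):
    y=best_yaw(p,yaw); manip.move_ptp(list(p),[np.pi,0,y]); return y
def line(p,yaw=None,v=0.15): manip.servo_line(list(map(float,p)),None if yaw is None else [np.pi,0,yaw],v)
def st():
    s=manip.read_state(); print("t%.1f pos %s f %s gw %.3f gf %.1f"%(s["time_s"],np.round(s["position"],4),np.round(s["force"],1),s["grip_width"],s["grip_force"])); return s
E
python3 - <<'E'
from h import *
al=np.deg2rad(5.2); H=np.array([0.5595,0.3085]); n=np.array([np.sin(al),-np.cos(al)])
line([0.168,0.497,0.40],v=0.25)
ptp([H[0],H[1],0.36],al)
c=manip.capture("wrist"); cv2.imwrite("pics/w1.png",c["img"][:,:,::-1])
print(c["tool_from_camera"],c["camera_matrix"]); s=st(); print(s["eef_rot"],s["q"])
pickle.dump((s,c),open("w1.pkl","wb"))
E
```

```text
[[ 4.23947825e-04 -9.59303107e-01 -2.82378060e-01  7.30807799e-02]
 [ 9.99999459e-01  1.38485499e-04  1.03088046e-03 -8.15594211e-04]
 [-9.49821566e-04 -2.82378344e-01  9.59302647e-01 -1.42167347e-01]
 [ 0.00000000e+00  0.00000000e+00  0.00000000e+00  1.00000000e+00]] [[296.45788747   0.         277.53576529]
 [  0.         296.45788747 205.03476697]
 [  0.           0.           1.        ]]
t2.6 pos [0.5587 0.3094 0.3602] f [-0.4  0.5  0.3] gw 1.004 gf 0.0
[ 3.14123578e+00 -5.20034947e-05 -3.04939118e+00] [5.05577509e-01 4.67575057e-01 5.10191828e-01 1.61331736e+00
 3.47703946e-04 4.13376057e-01]
```

View pics/w1.png

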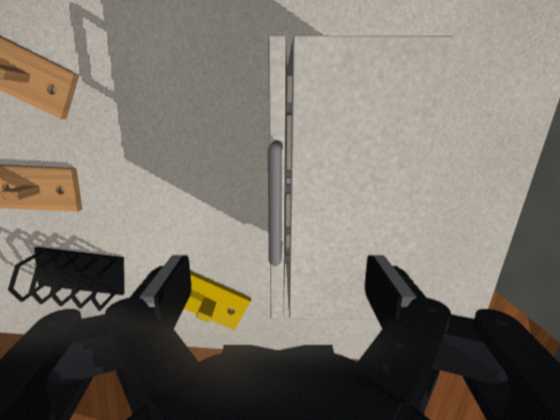

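The wrist view shows the bar from px (275,143) to (276,263), the flap's top edge at columns 270–287, and its ends at rows 37 and 318.

```bash
cat >> h.py <<'E'
def wplane(s,c,uv,z):
    T=np.eye(4); T[:3,:3]=Ro.from_euler("xyz",s["eef_rot"]).as_matrix(); T[:3,3]=s["position"]
    W=T@np.array(c["tool_from_camera"]); uv=np.atleast_2d(np.array(uv,float))
    d=np.c_[uv,np.ones(len(uv))]@np.linalg.inv(c["camera_matrix"]).T@W[:3,:3].T; o=W[:3,3]
    return o+d*((z-o[2])/d[:,2])[:,None]
E
python3 - <<'E'
from h import *
np.set_printoptions(precision=4,suppress=True)
s,c=pickle.load(open("w1.pkl","rb"))
B=wplane(s,c,[(275,143),(276,263)],.253); F=wplane(s,c,[(270,37),(286.5,37),(270.5,318),(285.5,318)],.215)
print(B,B.mean(0)); print(F,F.mean(0))
for a,b in ((F[2],F[0]),(F[3],F[1]),(B[1],B[0])): print(np.rad2deg(np.arctan2(*(b-a)[1::-1])))
E
```

```text
[[0.5061 0.3019 0.253 ]
 [0.6152 0.3127 0.253 ]] [0.5606 0.3073 0.253 ]
[[0.4198 0.2895 0.215 ]
 [0.4184 0.3037 0.215 ]
 [0.7044 0.3144 0.215 ]
 [0.7028 0.3314 0.215 ]] [0.5614 0.3098 0.215 ]
-174.99001883957476
-174.43204955936508
-174.34508185782113
```

Run:
```python
from h import *
al=np.deg2rad(5.5); H=np.array([0.561,0.3085]); n=np.array([np.sin(al),-np.cos(al)])
y=best_yaw([*H,0.30],al)
line([*H,0.30],y); line([*H,0.234],y,.1)
manip.gripper_to(0.0,30); s=st()
for ph in np.deg2rad([8,16,24,32,40,48,56,64,72,80,86,91]):
    p=H+n*0.203*np.sin(ph); line([*p,0.05+0.203*np.cos(ph)-0.019],y,.08); 
    s=st()
manip.gripper_to(1.0)
s=st()
line([*p,0.30],y,.25)
c=manip.capture("scene"); cv2.imwrite("pics/s2.png",cv2.resize(c["img"][130:330,140:480],(800,470))[:,:,::-1])
```

```text
t4.6 pos [0.5611 0.3083 0.2342] f [ 0.5 -1.   1.6] gw 0.131 gf 29.3
t5.1 pos [0.5637 0.2788 0.2316] f [ 1.3 -2.4 -0.7] gw 0.131 gf 29.5
t5.6 pos [0.5662 0.2514 0.2254] f [ 0.5 -2.5 -2.1] gw 0.128 gf 29.4
t6.1 pos [0.5686 0.2252 0.2155] f [-1.5 -1.3 -5.6] gw 0.126 gf 29.1
t6.6 pos [0.5708 0.2012 0.2022] f [-1.8  3.1 -8.2] gw 0.123 gf 29.1
t7.1 pos [0.5728 0.1791 0.1857] f [ -2.2   4.7 -10.6] gw 0.128 gf 29.1
t7.6 pos [0.5745 0.1597 0.1661] f [ -1.8   6.2 -11.1] gw 0.120 gf 29.2
t8.1 pos [0.5761 0.143  0.1438] f [-2.4  8.2 -9.8] gw 0.126 gf 29.2
t8.6 pos [0.5773 0.1298 0.1194] f [-2.7 10.2 -8.6] gw 0.128 gf 29.2
t9.1 pos [0.5782 0.1202 0.0933] f [-4.  13.4 -8.9] gw 0.126 gf 29.2
t9.6 pos [0.5787 0.1144 0.0661] f [-5.3 14.9 -7.9] gw 0.128 gf 29.2
t10.0 pos [0.5789 0.1127 0.0453] f [-6.  17.1 -5.2] gw 0.129 gf 29.2
t10.4 pos [0.5822 0.113  0.0328] f [-10.2  17.5  20.4] gw 0.124 gf 36.2
t11.1 pos [0.5821 0.0945 0.0264] f [  6.1 -28.1  -3.8] gw 0.999 gf 14.2
```

View pics/s2.png

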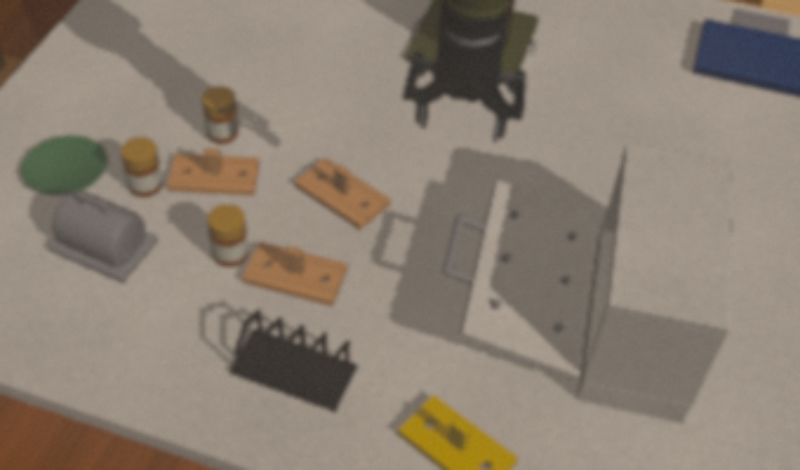

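Flap is down and all six pins show at crop px (515,214), (571,236), (505,257), (565,280), (494,304), (558,327). The jars and bystanders are undisturbed. Next I press the bar to confirm the flap is level, then view the pins from two opposite yaws to calibrate the wrist camera's bias.

```bash
cat >> h.py <<'E'
al=np.deg2rad(5.5); H=np.array([0.561,0.3085]); n=np.array([np.sin(al),-np.cos(al)]); e=np.array([np.cos(al),np.sin(al)])
YP=al-np.pi/2   # caddy yaw on the flap (x along n)
E
python3 - <<'E'
from h import *
p=H+n*0.203
y=best_yaw([*p,0.2],al)
manip.gripper_to(0.0)
line([*p,0.085],y,.2)
for z in np.arange(0.072,0.044,-0.003):
    line([*p,z],None,.05); s=manip.read_state()
    if s["force"][2]>12: break
st(); line([*p,0.2],None,.25)
manip.gripper_to(1.0)
D=[]
P=H+n*0.085
for yaw in (YP,YP+np.pi):
    manip.move_ptp([*P,0.215],[np.pi,0,yaw]); manip.pause(.2)
    s=manip.read_state(); c=manip.capture("wrist"); D.append((s,c)); print(s["q"],s["eef_rot"])
pickle.dump(D,open("pins.pkl","wb"))
cv2.imwrite("pics/pins.png",np.hstack([cv2.resize(c["img"],(400,300)) for s,c in D])[:,:,::-1])
E
```

```text
t17.1 pos [0.5795 0.1007 0.0483] f [ -9.  -14.9  27. ] gw 0.000 gf 19.5
[ 3.74192886e-01  4.16339633e-01  5.25150515e-02  1.20708463e+00
 -2.88494563e-05 -1.29174227e+00] [ 3.14149208e+00 -5.88266489e-05 -1.47565749e+00]
[3.74791508e-01 4.16389705e-01 5.27252748e-02 1.20709883e+00
 5.34999160e-06 1.84956357e+00] [ 3.14156233e+00 -1.42431362e-05  1.66682059e+00]
```

View pics/pins.png

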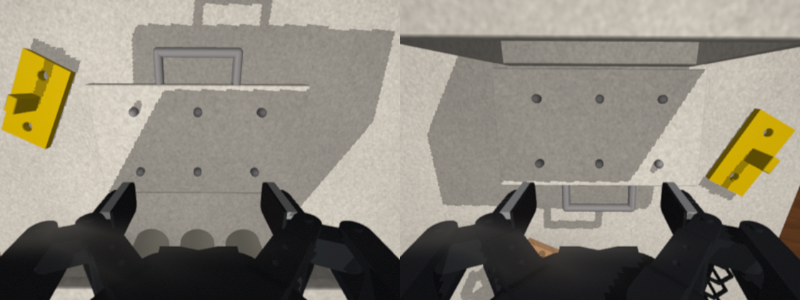

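Both pin views are clean: in the left one the pins sit at about (134,112), (198,112), (261,112), (141,172), (198,172), (254,172), at 400×300 scale.

```bash
cat >> h.py <<'E'
def darkblobs(c,guess,r=14):
    g=cv2.GaussianBlur(cv2.cvtColor(c["img"],cv2.COLOR_RGB2GRAY),(3,3),0).astype(float); out=[]
    for u,v in guess:
        u,v=int(round(u)),int(round(v)); w=g[v-r:v+r+1,u-r:u+r+1]
        t=(np.percentile(w,40)+w.min())/2
        nl,l,st_,ce=cv2.connectedComponentsWithStats((w<t).astype(np.uint8))
        # nearest to centre large comp
        k=min(range(1,nl),key=lambda i:np.hypot(*(ce[i]-r))+(100 if st_[i,4]<12 else 0))
        out.append((ce[k][0]+u-r,ce[k][1]+v-r,st_[k,4]))
    return np.array(out)
E
python3 - <<'E'
from h import *
np.set_printoptions(precision=4,suppress=True)
D=pickle.load(open("pins.pkl","rb"))
G=[[(134,112),(198,112),(261,112),(141,172),(198,172),(254,172)],[(537,99),(599,99),(662,99),(540,163),(599,163),(659,163)]]
W=[]
for i,(s,c) in enumerate(D):
    g=np.array(G[i],float); g[:,0]-=400*i; g*=1.4
    b=darkblobs(c,g); print(b)
    W.append(wplane(s,c,b[:,:2],0.0635)); print(W[-1])
o=[5,4,3,2,1,0]
d=W[0]-W[1][o]; print(d, d.mean(0)); M=(W[0]+W[1][o])/2; print(M)
for A in (W[0],W[1],M): print([np.linalg.norm(A[i]-A[i+3]) for i in range(3)], np.linalg.norm(A[0]-A[2]))
E
```

```text
[[188.0373 155.0672 134.    ]
 [276.5    156.6429 140.    ]
 [365.6619 157.1655 139.    ]
 [196.3675 239.7009 117.    ]
 [276.0619 239.9204 113.    ]
 [355.6847 240.3153 111.    ]]
[[0.659  0.1948 0.0635]
 [0.5722 0.1881 0.0635]
 [0.4846 0.1802 0.0635]
 [0.6492 0.2843 0.0635]
 [0.5643 0.2764 0.0635]
 [0.4794 0.2688 0.0635]]
[[191.1154 137.6615 130.    ]
 [279.3115 138.1803 122.    ]
 [367.2465 138.5986 142.    ]
 [195.3945 227.9817 109.    ]
 [278.7636 228.4182 110.    ]
 [359.8854 229.5104  96.    ]]
[[0.4795 0.2682 0.0635]
 [0.5645 0.276  0.0635]
 [0.6493 0.2838 0.0635]
 [0.4853 0.175  0.0635]
 [0.5731 0.1831 0.0635]
 [0.6587 0.1902 0.0635]]
[[ 0.0003  0.0047  0.    ]
 [-0.0009  0.005   0.    ]
 [-0.0007  0.0052  0.    ]
 [-0.0001  0.0005  0.    ]
 [-0.0002  0.0005  0.    ]
 [-0.0001  0.0006  0.    ]] [-0.0003  0.0027  0.    ]
[[0.6588 0.1925 0.0635]
 [0.5727 0.1856 0.0635]
 [0.485  0.1776 0.0635]
 [0.6493 0.284  0.0635]
 [0.5644 0.2762 0.0635]
 [0.4794 0.2685 0.0635]]
[np.float64(0.08995879875021837), np.float64(0.08870060931161533), np.float64(0.0887366034715218)] 0.17496074585595858
[np.float64(0.09335892079969657), np.float64(0.09327178000705003), np.float64(0.09407394068618377)] 0.17055942508818997
[np.float64(0.0920153214507668), np.float64(0.09098611488695778), np.float64(0.09104766398408366)] 0.1744751916894129
```

The outer pins measure as about 6 mm higher than the hinge-side ones, so the flap is still a few degrees short of level (the finger slid off the bar). I'll press down on the flap's board itself and remeasure.

```bash
cat >> h.py <<'E'
def findpins(yaws=(YP,YP+np.pi)):
    P=H+n*0.085; W=[]; D=[]
    for yaw in yaws:
        manip.move_ptp([*P,0.215],[np.pi,0,yaw]); manip.pause(.2)
        s=manip.read_state(); c=manip.capture("wrist"); D.append((s,c))
        T=np.eye(4); T[:3,:3]=Ro.from_euler("xyz",s["eef_rot"]).as_matrix(); T[:3,3]=s["position"]
        C=np.linalg.inv(T@np.array(c["tool_from_camera"]))
        X=np.array([[*(H+n*r+e*k),0.0635] for r in (40,130) for k in (-85,0,85) for r,k in [(r/1000,k/1000)]])
        q=(X@C[:3,:3].T+C[:3,3]); q=q@np.array(c["camera_matrix"]).T; q=q[:,:2]/q[:,2:]
        b=darkblobs(c,q); W.append(wplane(s,c,b[:,:2],0.0635)); print(b[:,2],np.abs(b[:,:2]-q).max())
    return W,D
E
python3 - <<'E'
from h import *
np.set_printoptions(precision=4,suppress=True)
p=H+n*0.153+e*0.0425
manip.gripper_to(0.0)
y=best_yaw([*p,0.2],al); manip.move_ptp([*p,0.2],[np.pi,0,y]); line([*p,0.085],y,.2)
for z in np.arange(0.080,0.046,-0.002):
    line([*p,z],None,.05); s=manip.read_state(); print(round(s["position"][2],4),np.round(s["force"],1))
    if s["force"][2]>25: break
line([*p,0.2],None,.25); manip.gripper_to(1.0)
W,D=findpins(); pickle.dump(D,open("pins2.pkl","wb"))
d=W[0]-W[1]; print(d); M=(W[0]+W[1])/2; print(M)
for A in (W[0],W[1],M): print([np.linalg.norm(A[i]-A[i+3]) for i in range(3)], np.linalg.norm(A[0]-A[2]), np.linalg.norm(A[3]-A[5]))
E
```

```text
0.081 [-0.1  0.1 -0.4]
0.0781 [-0.8  0.1 -0.3]
0.0758 [-0.2  0.2 -0.6]
0.0739 [-1.  -0.3 -0.6]
0.0718 [ 0.2 -0.7 -0.4]
0.0698 [-0.3  0.2 -0. ]
0.0678 [ 0.6 -0.4  0.8]
0.0658 [ 0.  -0.1  0.7]
0.0638 [-0.4 -0.3 -0. ]
0.0618 [0.3 0.1 0.1]
0.0598 [ 0.3  0.2 -0.4]
0.0578 [-0.2  0.2  0.3]
0.0575 [-3.2 -1.5 10. ]
0.0574 [-5.7 -2.4 18.7]
0.0573 [-9.4 -2.3 27.5]
[105.  61. 125. 124.  61. 125.] 12.195833337324387
[128. 116.  90. 103. 116.  90.] 12.0884036611791
[[-0.0001 -0.0016  0.    ]
 [ 0.0013 -0.0084  0.    ]
 [ 0.0151 -0.0054  0.    ]
 [ 0.0001 -0.0016  0.    ]
 [ 0.0013 -0.0084  0.    ]
 [ 0.0151 -0.0054  0.    ]]
[[0.4808 0.2665 0.0635]
 [0.5606 0.3147 0.0635]
 [0.6514 0.3239 0.0635]
 [0.4889 0.1779 0.0635]
 [0.5606 0.3147 0.0635]
 [0.6514 0.3239 0.0635]]
[np.float64(0.08892450198322421), np.float64(0.0), np.float64(0.0)] 0.18668003471109626 0.22288064308251423
[np.float64(0.08889642810986562), np.float64(0.0), np.float64(0.0)] 0.1734884057788168 0.21423360510544628
[np.float64(0.08891042894115304), np.float64(0.0), np.float64(0.0)] 0.18003432415279122 0.21846209725176627
```

The flap made contact at exactly z=0.0575 and then stiffened, so it is level. The discrepancy must come from the blob detection; I'll look at the pins enlarged.

Run:
```python
from h import *
D=pickle.load(open("pins2.pkl","rb"))
o=[cv2.resize(c["img"][115:265,165:385],(586,400),interpolation=cv2.INTER_CUBIC) for s,c in D]
o=[cv2.resize(c["img"][115:265,160:400],(480,300),interpolation=cv2.INTER_CUBIC) for s,c in D]
cv2.imwrite("pics/pz.png",np.vstack(o)[:,:,::-1])
```

```text
(no output)
```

View pics/pz.png

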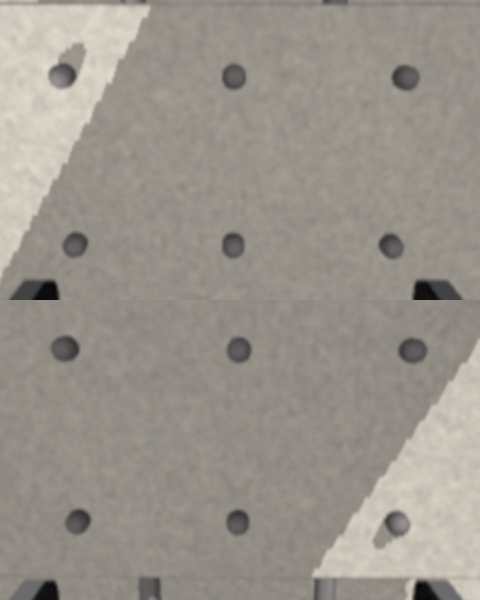

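The pins are crisp: now outer spacing 85.7 px versus 88.8 before, so the flap was pressed down and is now level on its stop.

```bash
python3 - <<'E'
s=open("h.py").read()
s=s.replace("X=np.array([[*(H+n*r+e*k),0.0635] for r in (40,130) for k in (-85,0,85) for r,k in [(r/1000,k/1000)]])","X=np.array([[*(H+n*r+e*k),0.0635] for r in (.04,.13) for k in (-.085,0,.085)])")
s=s.replace("(w<t).astype","(w<min(t,95)).astype")
open("h.py","w").write(s)
E
python3 - <<'E'
from h import *
np.set_printoptions(precision=4,suppress=True)
D=pickle.load(open("pins2.pkl","rb"))
f=lambda L,o:[(160+x/2,115+(y-o)/2) for x,y in L]
G=[f([(391,245),(233,245),(75,245),(405,77),(233,77),(62,76)],0),f([(65,349),(239,350),(412,350),(78,521),(238,522),(398,522)],300)]
W=[]
for g,(s,c) in zip(G,D):
    print(cv2.cvtColor(c["img"],cv2.COLOR_RGB2GRAY)[115:265,160:400][38,117-8:117+9])
    b=darkblobs(c,g,10); print(b); W.append(wplane(s,c,b[:,:2],0.0635))
d=W[0]-W[1]; print(d); M=(W[0]+W[1])/2; print(M)
for A in (W[0],W[1],M): print([np.linalg.norm(A[i]-A[i+3]) for i in range(3)], np.linalg.norm(A[0]-A[2]), np.linalg.norm(A[3]-A[5]))
c=(M[:3]+M[3:])/2; v=c[2]-c[0]; print("centres",c,"ang",np.rad2deg(np.arctan2(v[1],v[0])), [np.rad2deg(np.arctan2(*(M[i+3]-M[i])[1::-1]))+90 for i in range(3)])
E
```

```text
[151 141  96  76  83  93  98  99 101  99 100  96  88  97 136 149 152]
[[354.0676 236.7027  74.    ]
 [275.6912 236.4853  68.    ]
 [197.7403 236.2857  77.    ]
 [361.0349 153.593   86.    ]
 [275.9861 153.2083  72.    ]
 [193.6    150.5714  35.    ]]
[143 142 139 140 140 141 142 145 144 141 139 140 142 143 142 142 140]
[[192.7767 138.7767 103.    ]
 [279.21   139.49   100.    ]
 [365.8319 139.8824 119.    ]
 [198.9897 224.9381  97.    ]
 [278.6264 225.2527  91.    ]
 [354.5238 225.7619  21.    ]]
[[ 0.0007 -0.0023  0.    ]
 [ 0.0006 -0.002   0.    ]
 [-0.0003 -0.0021  0.    ]
 [ 0.0008 -0.0015  0.    ]
 [ 0.0005 -0.0016  0.    ]
 [ 0.0014 -0.0037  0.    ]]
[[0.4815 0.2661 0.0635]
 [0.5648 0.2737 0.0635]
 [0.648  0.2814 0.0635]
 [0.4894 0.1781 0.0635]
 [0.5728 0.1858 0.0635]
 [0.653  0.192  0.0635]]
[np.float64(0.0879857173115173), np.float64(0.08807448271193384), np.float64(0.09041329740508429)] 0.16672280266256034 0.16426855073211677
[np.float64(0.08882456827880325), np.float64(0.0884661867686415), np.float64(0.0887439368197073)] 0.167762561138851 0.16393762301108786
[np.float64(0.08840509562115798), np.float64(0.08827033328066826), np.float64(0.08957504329238267)] 0.16724259646874864 0.1640993177880367
centres [[0.4855 0.2221 0.0635]
 [0.5688 0.2297 0.0635]
 [0.6505 0.2367 0.0635]] ang 5.039120875172665 [np.float64(5.178448542634783), np.float64(5.2093725542734575), np.float64(3.165716575761195)]
```

```bash
sed -i 's/(w<min(t,95)).astype/(w<thr).astype/; s/def darkblobs(c,guess,r=14):/def darkblobs(c,guess,r=14,thr=120):/' h.py
cat >> h.py <<'E'
def rigid2(A,B):  # best rotation/translation A->B (2D)
    a,b=A.mean(0),B.mean(0); u,_,v=np.linalg.svd((A-a).T@(B-b)); R=(u@np.diag([1,np.sign(np.linalg.det(u@v))])@v).T
    return R,b-R@a
E
python3 - <<'E'
from h import *
np.set_printoptions(precision=4,suppress=True)
D=pickle.load(open("pins2.pkl","rb"))
f=lambda L,o:[(160+x/2,115+(y-o)/2) for x,y in L]
G=[f([(391,245),(233,245),(75,245),(405,77),(233,77),(62,76)],0),f([(65,349),(239,350),(412,350),(78,521),(238,522),(398,522)],300)]
mod=np.array([[k,-r] for r in (.04,.13) for k in (-.085,0,.085)])
B=[darkblobs(c,g,10) for g,(s,c) in zip(G,D)]; print(B[0][:,2],B[1][:,2])
for b,g in zip(B,G): b[5,:2]=g[5]; b[4] # lit pin: centre read from the enlarged view
for z in (0.0555,0.0595,0.0635):
    W=[wplane(s,c,b[:,:2],z)[:,:2] for b,(s,c) in zip(B,D)]
    M=(W[0]+W[1])/2
    for A in (*W,M):
        R,t=rigid2(mod,A); res=A-(mod@R.T+t); ce=R@np.array([0,-.085])+t
        print(z,"ang",np.rad2deg(np.arctan2(R[1,0],R[0,0])),"mid",ce,"res mm",np.abs(res).max()*1e3)
E
```

```text
[132. 124. 135. 147. 132.  79.] [160. 143. 163. 143. 134.  68.]
0.0555 ang 5.21072703149453 mid [0.5683 0.2313] res mm 1.592004922982837
0.0555 ang 5.285751195472454 mid [0.5687 0.2288] res mm 2.10615077194487
0.0555 ang 5.248264821236754 mid [0.5685 0.23  ] res mm 1.6864542175433206
0.0595 ang 5.21072703149454 mid [0.5684 0.2302] res mm 0.5023043240963698
0.0595 ang 5.285751195472453 mid [0.5686 0.2296] res mm 0.9009898308388609
0.0595 ang 5.2482649090502225 mid [0.5685 0.2299] res mm 0.4869713433590661
0.0635 ang 5.210727031494531 mid [0.5685 0.2292] res mm 1.1207804426730528
0.0635 ang 5.285751195472453 mid [0.5685 0.2305] res mm 0.9413596089883347
0.0635 ang 5.248264999256284 mid [0.5685 0.2298] res mm 0.7805546223271786
```

Pins are fixed at mid-pair centre (0.5685, 0.2299) and angle 5.25°, with sub-mm residuals. Next, the first caddy.

```bash
cat >> h.py <<'E'
al=np.deg2rad(5.25); PM=np.array([0.5685,0.2299]); n=np.array([np.sin(al),-np.cos(al)]); e=np.array([np.cos(al),np.sin(al)]); YP=al-np.pi/2
r2=lambda a:np.array([[np.cos(a),-np.sin(a)],[np.sin(a),np.cos(a)]])
def near(y,ref): return ref+(y-ref+np.pi/2)%np.pi-np.pi/2   # mod pi, close to ref
def wcaddy(z=0.012):
    s=manip.read_state(); c=manip.capture("wrist")
    m,cs=blobs(c["img"],(7,80,50),(17,190,255),1500)
    best=None
    for k in cs:
        P=wplane(s,c,k[:,0],z)[:,:2]; (cx,cy),(w,h),a=cv2.minAreaRect(P.astype(np.float32)*1000)
        if w<h: w,h,a=h,w,a+90
        d=np.hypot(cx/1000-s["position"][0],cy/1000-s["position"][1])
        if best is None or d<best[0]: best=(d,np.array([cx,cy])/1000,np.deg2rad(a),w,h)
    return best[1],near(best[2],YP),best[3],best[4],c
def look(xy,yaw,zt=0.164):
    manip.move_ptp([*xy,zt],[np.pi,0,yaw]); manip.pause(.15); return wcaddy()
def pick(approx):
    l=[k for k in caddies(manip.capture("top")) if 120<k[3]<150]
    k=min(l,key=lambda k:np.hypot(k[0]-approx[0],k[1]-approx[1])); print("top",np.round(k,3))
    manip.gripper_to(1.0)
    manip.move_ptp([k[0],k[1],0.25],[np.pi,0,near(k[2],YP)])
    p,y,w,h,_=look(k[:2],near(k[2],YP)); print("w1",p,np.rad2deg(y),w,h)
    p,y,w,h,c=look(p,y); print("w2",p,np.rad2deg(y),w,h)
    line([*p,0.026],y,.12); s=manip.read_state()
    off=r2(-s["eef_rot"][2])@(p-np.array(s["position"][:2])); print("off",off)
    manip.gripper_to(0.0,40); st(); line([*p,0.22],y,.25); s=st()
    return off,c
def place(i,off,zb=0.026):
    # i=-1,0,1 pair along e
    q=PM+e*0.085*i; t=q-r2(YP)@off
    manip.move_ptp([*t,0.20],[np.pi,0,YP]); line([*t,0.0575+0.016+zb],None,.15); manip.pause(.2)
    f0=manip.read_state()["force"][2]; d=np.zeros(2); sp=[np.zeros(2)]+[r*np.array([np.cos(a),np.sin(a)]) for r in (.001,.002,.003) for a in np.arange(8)*np.pi/4]
    k=0; b=0.0705
    while b>0.0572:
        line([*(t+sp[k]),b+zb],None,.03); s=manip.read_state(); f=s["force"][2]-f0
        if f>10 and s["position"][2]-zb>0.0595:
            print("blocked",b,round(f,1),s["position"],np.round(s["force"],1)); k+=1; b=0.0705
            if k>=len(sp): print("FAIL"); return False
            line([*(t+sp[k-1]),0.0715+zb],None,.05)
        elif f>10: break
        else: b-=0.0015
    s=st(); print("spiral",k,"f",f,"bottom",s["position"][2]-zb)
    manip.gripper_to(0.5); line([*s["position"][:2],0.22],None,.25); return True
E
python3 - <<'E'
from h import *
np.set_printoptions(precision=4,suppress=True)
off,c=pick((0.638,-0.098)); cv2.imwrite("pics/p1.png",c["img"][:,:,::-1])
c=manip.capture("wrist"); cv2.imwrite("pics/held.png",c["img"][:,:,::-1])
pickle.dump(off,open("off.pkl","wb"))
E
```

```text
top [  0.638  -0.098  -1.517 135.952  70.839]
w1 [ 0.6384 -0.1003] -87.5206081867218 140.5088653564453 74.3316421508789
w2 [ 0.6385 -0.1005] -87.50615286827085 140.3253173828125 74.36225128173828
off [-0.0001 -0.0008]
t42.0 pos [ 0.6388 -0.1006  0.0263] f [ 0.2 -0.2  1.3] gw 0.157 gf 39.6
t43.0 pos [ 0.6374 -0.1003  0.2182] f [ 0.4  0.2 -2.1] gw 0.165 gf 39.1
```

Run:
```python
from h import *
np.set_printoptions(precision=4,suppress=True)
off=pickle.load(open("off.pkl","rb")); off[1]=0
print(place(1,off))
manip.move_ptp([*(PM+e*.085),0.215],[np.pi,0,YP]); manip.pause(.15)
p,y,w,h,c=wcaddy(0.0695); print(p,np.rad2deg(y),w,h, PM+e*.085); st()
cv2.imwrite("pics/seat1.png",c["img"][:,:,::-1])
```

```text
t47.6 pos [0.6531 0.2375 0.0843] f [ 0.  -0.2 -1.6] gw 0.161 gf 39.1
spiral 0 f 0.37242340901864 bottom 0.05834803471604662
True
[0.6517 0.2376] -84.72366380691527 139.25399780273438 74.12882995605469 [0.6531 0.2377]
t49.1 pos [0.653  0.2376 0.2144] f [-0.7 -0.2  0.6] gw 0.501 gf 0.0
```

View pics/seat1.png

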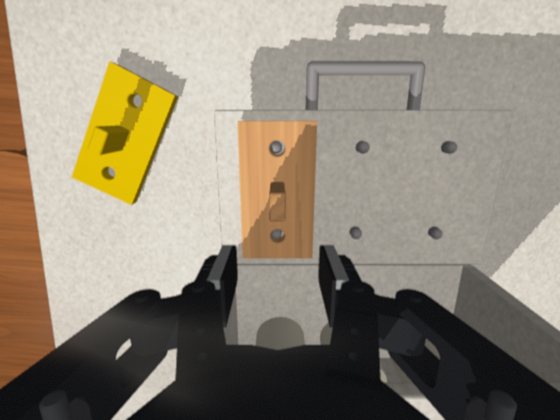

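The first caddy is seated: both pins show in its holes at px (277,148) and (277,236), and the board measures level with the expected height. Next, the other two.

Run:
```python
from h import *
np.set_printoptions(precision=4,suppress=True)
for ap,i in (((0.459,-0.089),-1),((0.5185,-0.29),0)):
    off,_=pick(ap); off[1]=0
    s=manip.read_state()
    if s["grip_width"]<0.1: print("MISSED"); break
    if not place(i,off): break
ptp([*(PM+n*.02),0.30],YP); manip.pause(.15); c=manip.capture("wrist"); cv2.imwrite("pics/seat3.png",c["img"][:,:,::-1]); st()
c=manip.capture("top"); print(np.round(jars(c),4)); print(np.round(caddies(c),3))
```

```text
top [  0.46   -0.088   1.202 134.437  69.032]
w1 [ 0.4592 -0.0917] -111.48153686523436 140.5880584716797 74.12622833251953
w2 [ 0.4591 -0.0919] -111.4947967529297 139.3718719482422 74.16887664794922
off [ 0.0001 -0.0006]
t54.1 pos [ 0.4594 -0.092   0.0262] f [-0.6 -0.3  2.9] gw 0.156 gf 39.6
t55.0 pos [ 0.458  -0.0917  0.2186] f [ 0.5 -0.4 -1.9] gw 0.159 gf 39.1
t59.5 pos [0.4838 0.2222 0.0844] f [ 0.   0.9 -1. ] gw 0.156 gf 39.1
spiral 0 f 0.6956522419732057 bottom 0.058394275628255554
top [  0.494  -0.297  -1.285 137.043  69.745]
w1 [ 0.4932 -0.3004] -73.69522666931152 140.85507202148438 74.37202453613281
w2 [ 0.4932 -0.3004] -73.70187568664551 140.3138885498047 74.36576843261719
off [-0.0005 -0.0005]
t66.0 pos [ 0.4935 -0.3005  0.0262] f [ 1.7 -0.6  2.7] gw 0.153 gf 39.6
t67.0 pos [ 0.4922 -0.2999  0.2184] f [-0.6  0.2 -1.8] gw 0.157 gf 39.1
t72.2 pos [0.5686 0.2294 0.0844] f [ 2.   0.1 -1.5] gw 0.157 gf 39.0
spiral 0 f -0.3809947821449764 bottom 0.05839896597001071
t73.9 pos [0.5692 0.2098 0.2974] f [ 0.1  0.9 -0.3] gw 0.499 gf 0.0
[[ 0.3956 -0.3244 26.2422]
 [ 0.5488 -0.3891 26.4507]
 [ 0.6318 -0.204  25.3653]]
[[  0.486   0.225  -1.483 119.164  73.121]
 [  0.575   0.222  -1.514  99.223  73.903]
 [  0.661   0.235  -1.482 108.649  72.79 ]]
```

View pics/seat3.png

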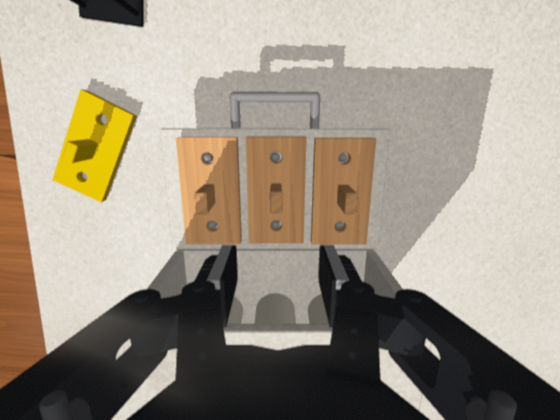

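All three caddies sit level, with the pins showing in their holes and equal gaps. One caddy had been knocked and was re-found. I'll press each grip lightly to make sure it is home, then move the jars to the outer seats.

```bash
cat >> h.py <<'E'
def wjar(z=0.082):
    s=manip.read_state(); c=manip.capture("wrist"); m,cs=blobs(c["img"],(16,90,60),(24,200,255),300)
    L=[]
    for k in cs:
        P=wplane(s,c,k[:,0],z)[:,:2]; (x,y),r=cv2.minEnclosingCircle(P.astype(np.float32)*1000); L.append((np.array([x,y])/1000,r))
    return L,c
def pickjar(ap):
    ap=np.array(ap); tx=np.array([np.cos(YP),np.sin(YP)])
    manip.gripper_to(1.0); manip.move_ptp([*(ap-0.073*tx),0.24],[np.pi,0,YP]); manip.pause(.15)
    L,c=wjar(); p,r=min(L,key=lambda a:np.hypot(*(a[0]-ap))); print("jar",p,r)
    if abs(r-28)>3: raise Exception("bad lid")
    line([*p,0.20],None,.25); line([*p,0.046],None,.12); s=manip.read_state()
    off=r2(-YP)@(p-np.array(s["position"][:2])); print("off",off); off[1]=0
    manip.gripper_to(0.0,40); st(); line([*p,0.25],None,.25); st(); return off
def placejar(i,off):
    q=PM+e*0.085*i+n*0.044; t=q-r2(YP)@off; zb=0.046
    manip.move_ptp([*t,0.25],[np.pi,0,YP]); line([*t,0.0755+zb],None,.15); manip.pause(.2); f0=manip.read_state()["force"][2]
    for b in (0.0735,0.0725,0.0715,0.0707,0.07):
        line([*t,b+zb],None,.02); s=manip.read_state()
        if s["force"][2]-f0>3: break
    st(); manip.gripper_to(0.82); line([*t,0.25],None,.2)
E
python3 - <<'E'
from h import *
np.set_printoptions(precision=4,suppress=True)
manip.gripper_to(0.0)
for i in (-1,0,1):
    t=PM+e*0.085*i; manip.move_ptp([*t,0.16],[np.pi,0,YP]) ; line([*t,0.121],None,.15)
    for z in np.arange(0.119,0.1145,-0.001):
        line([*t,z],None,.03); s=manip.read_state()
        if s["force"][2]>8: break
    print(i,s["position"][2],s["force"][2]); line([*t,0.16],None,.25)
ptp([*PM,0.28],YP)
off=pickjar((0.6318,-0.206)); placejar(1,off)
c=manip.capture("wrist"); cv2.imwrite("pics/j1.png",c["img"][:,:,::-1]); st()
E
```

```text
-1 0.11748336550434732 10.894055518764526
0 0.117565039743895 10.016245414156582
1 0.11753300105800506 12.609247017277728
jar [ 0.6338 -0.2093] 27.623964309692383
off [-0.0003 -0.0007]
t86.8 pos [ 0.6344 -0.2095  0.0469] f [0.2 0.3 4.6] gw 0.645 gf 41.9
t87.7 pos [ 0.6327 -0.209   0.2478] f [-0.1 -0.8 -3.5] gw 0.645 gf 43.0
t91.2 pos [0.6572 0.1936 0.1183] f [-1.6 -0.3  3.1] gw 0.650 gf 43.3
t92.3 pos [0.6564 0.1934 0.2481] f [-0.7 -0.3 -0.9] gw 0.821 gf 0.0
```

View pics/j1.png

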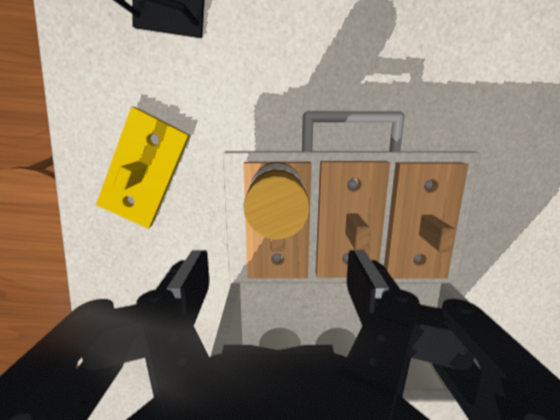

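All the grips read 0.1175 when pressed, so every caddy is fully home. The first jar stands upright on the left-hand caddy (px (277,205)).

Run:
```python
from h import *
np.set_printoptions(precision=4,suppress=True)
for ap,i in (((0.550,-0.392),0),((0.3966,-0.327),-1)):
    off=pickjar(ap); placejar(i,off)
manip.move_ptp([0.40,-0.05,0.30],[np.pi,0,YP]); st()
a=manip.capture("scene"); b=manip.capture("top")
print(np.round(jars(b,0.1555),4), [np.round(PM+e*0.085*i+n*0.044,4) for i in (-1,0,1)])
cv2.imwrite("pics/end.png",np.hstack([cv2.resize(a["img"][130:330,140:480],(450,265)),cv2.resize(b["img"][140:300,120:440],(350,175+90))])[:,:,::-1])
```

```text
jar [ 0.5501 -0.3966] 27.633506774902344
off [-0.0005 -0.0006]
t97.1 pos [ 0.5506 -0.3969  0.0469] f [1.  0.4 4.4] gw 0.651 gf 42.0
t98.0 pos [ 0.5492 -0.396   0.2478] f [ 0.   0.3 -3.9] gw 0.648 gf 42.9
t102.1 pos [0.5726 0.1856 0.1183] f [-1.4 -0.8  4.1] gw 0.646 gf 43.2
jar [ 0.3948 -0.3313] 27.61377716064453
off [-0.0005 -0.0005]
t107.8 pos [ 0.3953 -0.3317  0.0467] f [0.4 0.9 5.7] gw 0.646 gf 41.6
t108.7 pos [ 0.3938 -0.3306  0.2482] f [-0.7 -0.5 -3. ] gw 0.645 gf 42.9
t112.6 pos [0.488  0.1779 0.1182] f [-2.1 -0.8  3.8] gw 0.642 gf 43.3
t114.7 pos [ 0.4003 -0.0495  0.2994] f [0.4 0.2 0. ] gw 0.818 gf 0.0
[[ 0.4874  0.1817 29.2577]
 [ 0.5714  0.1887 29.168 ]
 [ 0.6539  0.1966 28.5413]] [array([0.4879, 0.1783]), array([0.5725, 0.1861]), array([0.6572, 0.1939])]
```

View pics/end.png

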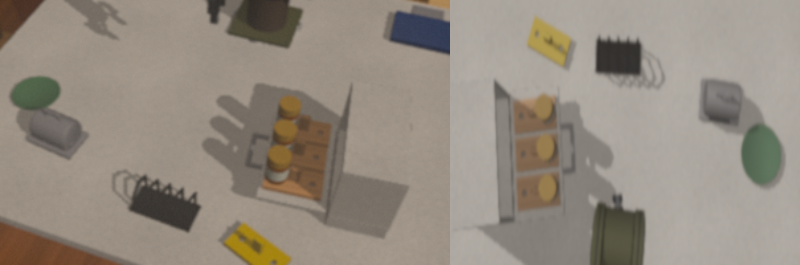

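All three jars stand upright on the seated caddies, the flap is level, and the bystanders have not moved.

```bash
python3 -c "
from rig import manip
print(manip.close_job())"
```

```text
the job is handed in; nothing more can be done
None
```

I handed the job in at about 115 s of the 210 s allowed: the flap is level, all three caddies are fully home on their pins, each carries one upright jar, and the toast rack, saucer and butter dish look undisturbed in the final pictures.

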